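# Load a ground ring into the V-stop of a micrometer stage with a flat lifter

## Robot

A 6-joint arm with a two-finger parallel gripper is mounted at the origin on the work surface. World frame = base frame: x ahead of the robot, y to its left, z up, the work surface at z = 0. Lengths are in m, angles in rad, forces in N, time in s.
With the tool pointing down it reaches from about 0.35 to 0.925 m from the base axis. Payload 6.4 kg.
Tool frame: the origin (TCP) lies at the very end of the fingers, on their centre line; the grasp point (between the pads) lies 19 mm behind it (env.grasp_offset is the distance from the TCP to the grasp point, in m); z points along the fingers, x is the direction in which the jaws open and shut, and the axes are right-handed (so a half turn about z gives the same grasp; the last joint's range is limited). The gripper opens to 94 mm and grips with 3 to 60 N. Pads are 16 mm wide; open, the fingers measure 119 mm over their backs; the gripper's body (75 mm by 177 mm) begins 78 mm behind the grasp point.
Start: joints at [-0.174, 0.245, 1.558, -0, 1.339, -0.174], TCP at [0.65, 0, 0.205] pointing down, gripper open.
Joint ranges: [-3.13, 3.13], [-1.02, 2.26], [0.13, 2.54], [-0.95, 4.09], [0.21, 2.88], [-2.74, 2.74]. Speed limits (rad/s): [2.57, 2.57, 3.14, 3.14, 3.14, 3.14].

## Interface

Orientations are given as a 3x3 rotation matrix whose columns are the frame's x, y, z axes.
In Python, from rig import env gives the robot as it stands. The module is installed in compiled form; this text tells all that it offers. Calls block until the motion is done:
- env.move_pose(position, orientation): joint-space move of the TCP to a pose.
- env.servo_line(position, rate=0.15, orientation=None, guard=None): straight line of the TCP; orientation=None keeps the orientation; rate is the mean speed in m/s. With guard (N) it stops when the force on the tool has changed by that much, and returns True; else False.
- env.move_joints(angles): joint-space move.
- env.let_go() and env.gripper_close(f_grip=None): open the fingers fully, or close them until they stop; f_grip is the grip in N (None keeps the last).
- env.hold(seconds).
- env.inverse_kinematics(position, orientation): joint angles nearest the present ones, or None.
- env.grab_frame(name): name is "scene" or "side" or "wrist"; returns a dict with "frame" (480x640x3 uint8, red, green, blue), "vfov" (degrees; the focal length in pixels is half the picture's height over the tangent of half this angle, whatever the lens; pixels are square), "cx", "cy" (the principal point, pixels), "k1" (the pictures are not rectified: a ray, as slopes to the right and down, at radius r is drawn at 1 + k1 r^2 times it, then the intrinsics apply), "xyz" and "orientation" of the camera in the world. Camera axes: x right, y down, z forward; pixel columns grow to the right and rows downward; lengths in m; the calibration is good to about 2 mm. A picture is of the moment at which its call begins. There is no depth.
A pose or a line that the arm cannot do raises env.IKError and nothing moves.
- env.hand_in(): hands the job in, once; it reports no verdict.
Readings, each from a call of its own:
- env.get_time(): time.
- env.get_q(): joint angles.
- env.get_qd(): joint speeds.
- env.get_effort(): joint torques, N m.
- env.get_tool_pos(): TCP position.
- env.get_tcp_rot(): TCP orientation.
- env.get_wrist_force(): force on the tool from outside, world axes, zero at the start.
- env.get_wrist_torque(): the same for the moment, N m.
- env.get_gripper_width(): finger opening in m.
Only numpy, scipy, OpenCV 4.12 (cv2) and the standard library are available. Lean on these libraries where they do the work, as an engineer would, in place of code of your own. Each camera call takes 0.05 s, during which the arm holds its last target.

## Task

Take the flat lifter by its handle, slide its tongue under the ground ring waiting on the soak plate, and carry the ring balanced level on the tongue to the micrometer stage without touching it with the gripper. Lower it gently onto the stage's two parallels, push it home with the lifter until you feel it seat against both cheeks of the V-stop, press it there with about 5 N for half a second or so, never over 7 N, then draw the lifter out from under it. Leave the ring seated and flat, set the lifter down flat on the bench and let go, and do not disturb the other things.

Things in the scene. Friction and masses are not known exactly. Their poses are not given: they have to be found in the camera images.
- lifter_grip (a point): Centre of the handle of the lifter, a loose flat steel tool (185 g) lying flat on the bench; 47 mm above its underside. x = forward along the tongue, y left, z up. Handle: black bar 72 (x) x 16 (y) x 18 high on two posts at x = -26 and +26, open below down to the 3 thick rear plate (x -30 to 30, 48 wide). Tool with ring balances 50 ahead of here: grip firmly, 60 N or more.
- tongue_tip (a point): Free end of the lifter's tongue, 117 mm ahead (x) of the grip centre, on the tongue's top face, 3 above its underside. The tongue is 16 wide, 3 thick, level with the rear plate. On it is clamped the heel, a 16 wide, 16 high block with a thumbscrew, which backs and pushes a ring lying ahead of it. Its front face is set 37 to 47 behind this tip: just where is not measured. Same axes as the grip.
- ring_centre (a point): Centre (half-way up) of the ground steel ring: outside diameter 44 mm, bore 24, thickness 10, about 83 g (varies), slippery on steel (friction about 0.2). At the start it lies flat and loose across the soak plate's two parallels. z = its axis.
- soak: Soak plate: fixed aluminium slab 140 (x) x 150 (y) x 20 mm high, on it two steel parallels along its x: each x -40 to 40, 12 wide, 24 high, inner faces at y = -12 and 12, tops 44 above the origin. The slot between them is open at both ends. Origin: middle of the underside. The tongue goes in from the front (-x).
- stage: XY micrometer stage: fixed block 150 x 150 mm, top plate 60 high, on it two steel parallels along its x: each x -48 to 60, 12 wide, 24 high, inner faces at y = -12 and 12, tops 84 above the origin, slot between them open at both ends. Toe clamps beside them stay 2 or more below those tops. Micrometer heads stick out 60 in front (low) and 75 behind. Origin: middle of the underside; front is -x.
- stop: V-stop fixed across the stage's parallels, all above their tops: two rigid cheeks, 14 mm high, form a 90 degree V open to the front (-x, along the parallels), from 8 ahead of the origin at 23 to each side to the corner 31 ahead. Origin: where the axis of the ring, touching both, meets the parallels' top plane. Readings are too coarse to seat by: press home with 3 N or more, under 7 N.
- gauge_case: Bystander: closed wooden case 70 x 130 x 40, loose. Origin under its centre.
- outside_mic: Bystander: outside micrometer lying on its side, about 115 x 45 x 18, loose. Origin at the bench under its C-frame.
- big_ring: Bystander: larger steel ring, 64 outside, 40 bore, 12 thick, loose on the bench. Not the ring to be loaded.
- blower: Bystander: black rubber dust blower, 58 diameter, 100 high with a thin nozzle on top, loose. Origin under its centre.
- pin_block: Bystander: white block 50 x 80 x 22 with gauge pins standing 22 above it, loose. Origin under its centre.
- tweezers: Bystander: steel tweezers 150 long lying on the bench, loose.
- caliper: Bystander: digital caliper 235 long lying on the bench, loose.
- gauge_block: Bystander: steel gauge block 35 x 9 x 30 high standing on the soak plate beside its left-hand (+y) parallel, loose. Origin under its centre.
Things that resemble listed ones, but are neither listed nor needed, are in the scene too. What is meant by the part that bears lifter_grip is not purple or red, and is the larger of those in its own colour.

How it is judged:
On the way, in this order (a step that is already met when the one before it is completed fails the run):
1. the ring is lifted clear of the soak plate's parallels, balanced on the lifter's tongue (contact force between ring and lifter above 0.3 N and contact force between ring and soak below 0.05 N and z of ring_centre in the frame of soak above 0.054 m and angle between ring_centre's own z axis and vertical below 0.2 rad), for 0.2 s.
2. the ring, down on the stage's parallels, is pressed home into the V-stop with at least 3 N (contact force between ring and stop above 3 N and horizontal distance between ring_centre and stop below 0.0015 m and z of ring_centre in the frame of stop below 0.0065 m), for 0.4 s.
At the end, for the whole second after the job is handed in: The ring lies flat on the stage's parallels (height within 1.5 mm, tilt under 3 degrees), its axis within 1.5 mm of where it touches both cheeks of the V-stop, at rest; the lifter lies flat on the bench top, at rest and released (horizontal distance between ring_centre and stop below 0.0015 m and z of ring_centre in the frame of stop between 0.0035 and 0.0065 m and angle between ring_centre's own z axis and vertical below 0.05 rad and linear speed of each of ring, lifter below 0.01 m/s and height (world z) of lifter_grip between 0.044 and 0.05 m and angle between lifter_grip's own z axis and vertical below 0.06 rad).
It fails at once if the ring is forced into the V-stop with more than 7 N (contact force between ring and stop above 7 N).
It fails at once if the gripper or arm touches the ring (contact force between ring and the fingers above 0.2 N or contact force between ring and the arm above 0.2 N).
It fails at once if the ring is tilted by more than 14 degrees, or dropped or slammed onto the stage (over 20 N) (angle between ring_centre's own z axis and vertical above 0.25 rad or contact force between ring and stage above 20 N).
It fails at once if the lifter is rammed against the stage, the V-stop or the soak plate with more than 25 N (contact force between lifter and stage above 25 N or contact force between lifter and stop above 25 N or contact force between lifter and soak above 25 N).
It fails at once if a bystander is shifted by more than 15 mm (distance of any of gauge_case, outside_mic, big_ring, blower, pin_block, tweezers, caliper, gauge_block from where it was at the start of the episode above 0.015 m).
It also fails if it takes over 64 s, if anything falls off the work surface, if the arm or the gripper's body presses on something with over 40 N, if the wrist force passes 120 N, or if a joint passes its speed limit or range.

## Working session

There is one attempt and no reset: what is moved stays moved. The work goes in short steps, each a Python script; the robot and the scene stay as the last script left them, time stands still between calls to the robot, and variables do not carry over. Pictures are saved under pics/ and viewed, and the job is handed in when it is done.

```bash
ls; mkdir -p pics; python3 - <<'E'
from rig import env
import cv2,numpy as np
for n in ["scene","side","wrist"]:
    f=env.grab_frame(n); cv2.imwrite(f"pics/{n}0.png",f["frame"][:,:,::-1])
    print(n,f["vfov"],f["cx"],f["cy"],f["k1"],np.round(f["xyz"],4),np.round(f["orientation"],4).tolist())
print(env.get_time(),env.get_wrist_force())
E
```

```text
pics
scene 44.06298614989458 321.897730991607 250.15526328939146 -0.13868296162678523 [1.2475 0.196  1.1738] [[-0.302, 0.7886, -0.5356], [0.9532, 0.2555, -0.1613], [0.0096, -0.5593, -0.8289]]
side 47.75101242794875 315.4328772225149 232.50250556816488 -0.08784969737999132 [-0.0964 -0.7255  0.9834] [[0.7656, -0.4307, 0.4778], [-0.6429, -0.5374, 0.5458], [0.0217, -0.7251, -0.6883]]
wrist 70.81090733789456 322.3295396147115 240.63505518524588 -0.04353492530106316 [0.6498 0.0673 0.3831] [[1.0, -0.001, -0.0002], [-0.001, -0.9728, -0.2318], [0.0, 0.2318, -0.9728]]
0.15 [-0.23627328  0.80808887 -0.35582191]
```

View pics/scene0.png

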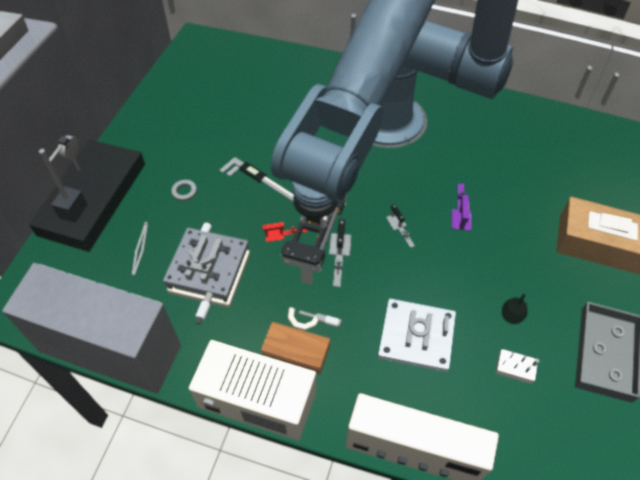

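View pics/side0.png

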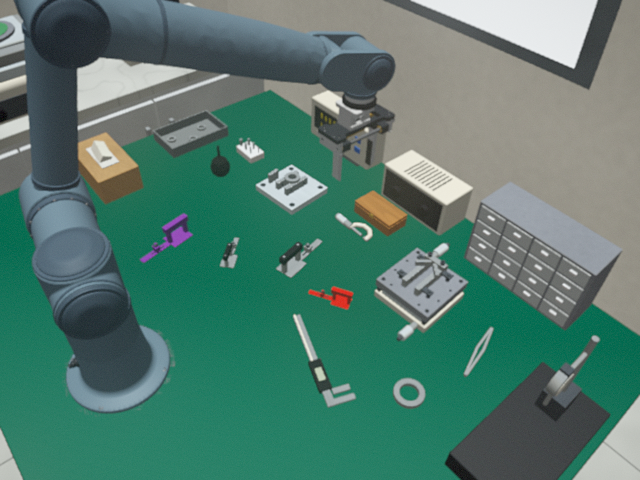

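View pics/wrist0.png

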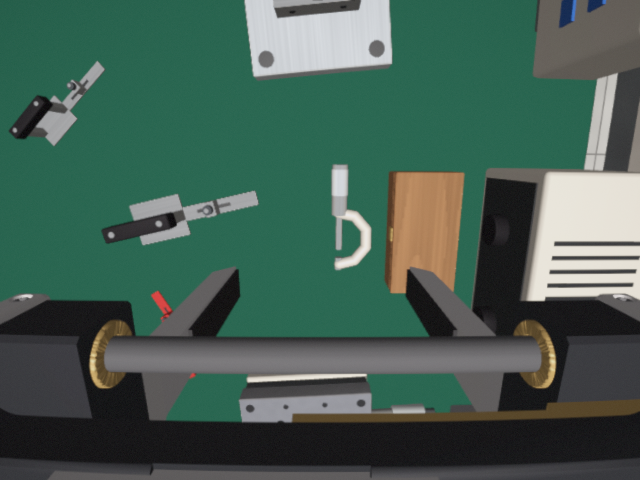

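Candidates for the lifter, as scene pixels: large black handle (341,245), small black handle (402,222), red (275,232) and purple (462,210). The larger black one is the target. In the wrist view it is at (140,228), against the smaller one at (30,118).

```bash
cat > h.py <<'E'
import numpy as np, cv2
from rig import env
def K(f):
    fl=240/np.tan(np.radians(f["vfov"])/2); return fl
def ray(f,u,v):
    fl=K(f); x=(u-f["cx"])/fl; y=(v-f["cy"])/fl
    rd=np.hypot(x,y); r=rd
    for _ in range(30): r=rd/(1+f["k1"]*r*r)
    s=r/rd if rd>0 else 1
    return np.array(f["xyz"]),np.array(f["orientation"])@np.array([x*s,y*s,1.])
def onz(f,u,v,z):
    o,d=ray(f,u,v); return o+d*(z-o[2])/d[2]
def proj(f,p):
    c=np.array(f["orientation"]).T@(np.array(p)-f["xyz"]); x,y=c[:2]/c[2]; k=1+f["k1"]*(x*x+y*y)
    return np.array([f["cx"]+K(f)*x*k,f["cy"]+K(f)*y*k])
def grab(n,name):
    f=env.grab_frame(n); cv2.imwrite(f"pics/{name}.png",f["frame"][:,:,::-1])
    import pickle; pickle.dump(f,open(f"pics/{name}.pkl","wb")); return f
def load(name):
    import pickle; return pickle.load(open(f"pics/{name}.pkl","rb"))
def Rd(yaw):  # tool down, jaw axis x at angle yaw
    c,s=np.cos(yaw),np.sin(yaw); return np.array([[c,s,0],[s,-c,0],[0,0,-1.]])
E
python3 - <<'E'
from h import *
f=grab("scene","s1");w=grab("wrist","w1");d=grab("side","d1")
print("tip w",onz(w,257,197,.003),"handle",onz(w,110,234,.056),onz(w,172,221,.056))
print("soak corners w",onz(w,255,72,.02),onz(w,390,62,.02))
print("soak scene",[onz(f,*p,.02).round(3).tolist() for p in [(392,300),(456,308),(449,366),(379,358)]])
print("ring scene",onz(f,420,327,.054))
print("stage side",[onz(d,*p,.06).round(3).tolist() for p in [(376,291),(417,248),(467,282),(424,328)]])
print("stage scene",[onz(f,*p,.06).round(3).tolist() for p in [(187,228),(249,240),(234,303),(166,290)]])
b=cv2.cvtColor(w["frame"],cv2.COLOR_RGB2BGR)[130:300,60:320]
cv2.imwrite("pics/crop1.png",cv2.resize(b,None,fx=3,fy=3))
cv2.imwrite("pics/crop2.png",np.hstack([cv2.resize(cv2.cvtColor(f["frame"],cv2.COLOR_RGB2BGR)[210:330,150:260],None,fx=3.5,fy=3.5),cv2.resize(cv2.cvtColor(d["frame"],cv2.COLOR_RGB2BGR)[230:350,370:480],None,fx=3.5,fy=3.5)]))
E
```

```text
tip w [0.57650187 0.02713432 0.003     ] handle [ 0.43561938 -0.00369228  0.056     ] [0.50094886 0.00936354 0.056     ]
soak corners w [0.58284029 0.15404276 0.02      ] [0.71752538 0.16328041 0.02      ]
soak scene [[0.582, 0.161, 0.02], [0.558, 0.302, 0.02], [0.699, 0.314, 0.02], [0.726, 0.168, 0.02]]
ring scene [0.64656794 0.23416507 0.054     ]
stage side [[0.528, -0.223, 0.06], [0.702, -0.189, 0.06], [0.71, -0.337, 0.06], [0.535, -0.361, 0.06]]
stage scene [[0.565, -0.339, 0.06], [0.553, -0.188, 0.06], [0.716, -0.159, 0.06], [0.733, -0.313, 0.06]]
```

View pics/crop1.png

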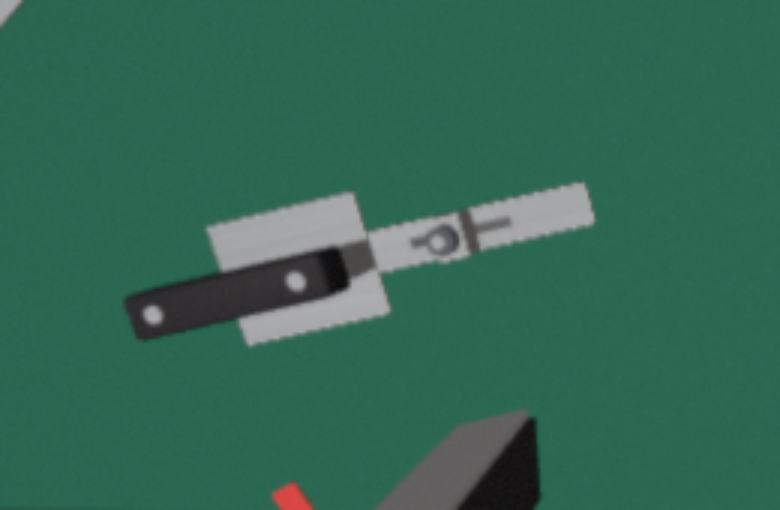

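View pics/crop2.png

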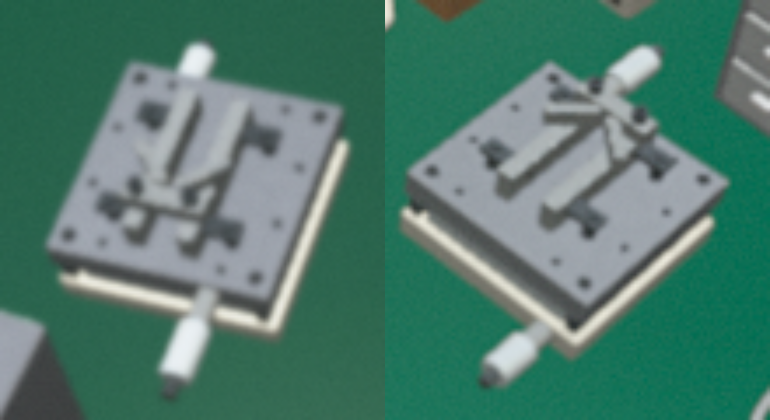

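The close crop confirms the choice: black handle with two rivets, 48 mm rear plate, tongue with thumbscrew heel. Next, closer views of the soak plate and stage.

```bash
python3 - <<'E'
from h import *
t=env.get_time()
env.move_pose([0.635,-0.325,0.23],Rd(0)); env.hold(.3); grab("wrist","w2"); print(env.get_time()-t)
env.move_pose([0.635,0.175,0.23],Rd(0)); env.hold(.3); grab("wrist","w3"); print(env.get_time()-t, env.get_q())
E
```

```text
1.5917
3.7583 [ 9.65289846e-02  2.46336608e-01  1.51110185e+00 -2.71361402e-06
  1.38416263e+00  9.71158282e-02]
```

View pics/w2.png

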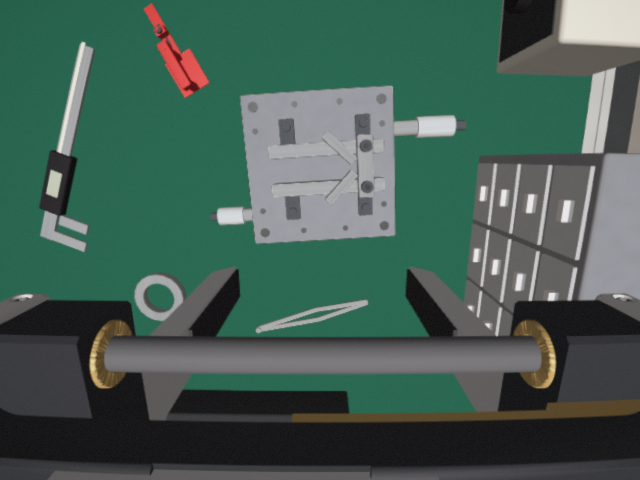

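View pics/w3.png

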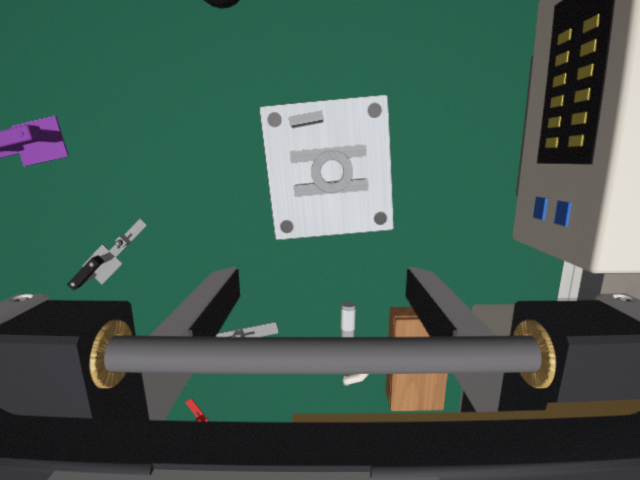

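Stage view (w2): V-stop at about (362,165), open to the left (-x). Soak view (w3): ring at (332,171), gauge block at (306,118), slot along the image x axis. Zooming in for measurement.

```bash
python3 - <<'E'
from h import *
for n,(x0,y0,x1,y1) in {"w2":(235,75,405,250),"w3":(255,90,400,245)}.items():
    f=load(n); b=cv2.cvtColor(f["frame"],cv2.COLOR_RGB2BGR)[y0:y1,x0:x1]
    s=580/(y1-y0); print(n,s); cv2.imwrite(f"pics/{n}z.png",cv2.resize(b,None,fx=s,fy=s,interpolation=cv2.INTER_CUBIC))
E
```

```text
w2 3.3142857142857145
w3 3.7419354838709675
```

View pics/w2z.png

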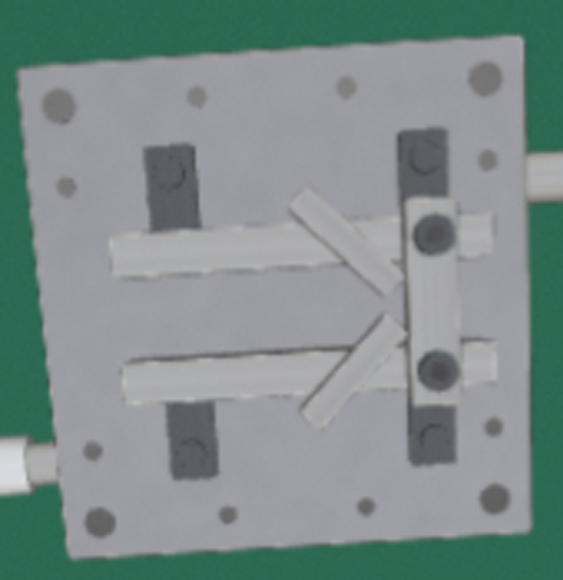

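View pics/w3z.png

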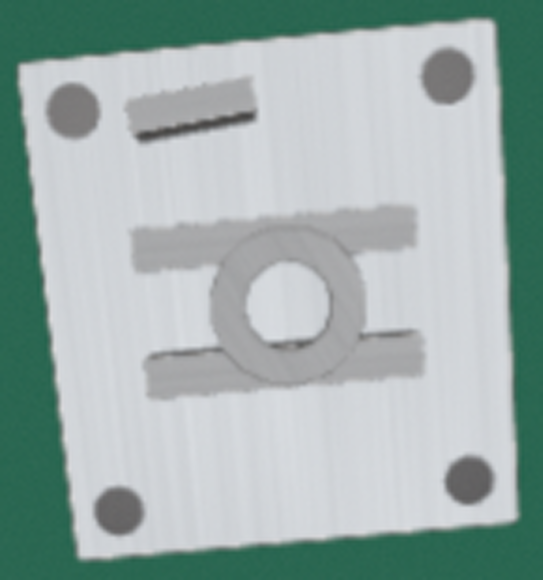

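```bash
cat > m.py <<'E'
from h import *
def quad(f,roi,z):
    x0,y0,x1,y1=roi; im=f["frame"][y0:y1,x0:x1].astype(int)
    m=((im.max(2)-im.min(2))<45).astype(np.uint8)   # greys vs green
    m=cv2.morphologyEx(m,cv2.MORPH_OPEN,np.ones((11,11)))  # removes mic spindles
    cs,_=cv2.findContours(m,cv2.RETR_EXTERNAL,cv2.CHAIN_APPROX_NONE)
    c=max(cs,key=cv2.contourArea)[:,0]+[x0,y0]
    P=np.array([onz(f,u,v,z)[:2] for u,v in c],np.float32)
    r=cv2.minAreaRect(P); 
    # robust: fit line per side
    box=cv2.boxPoints(r); res=[]
    for i in range(4):
        a,b=box[i],box[(i+1)%4]; d=(b-a)/np.linalg.norm(b-a); n=np.array([-d[1],d[0]])
        t=(P-a)@d; s=np.linalg.norm(b-a); sel=(np.abs((P-a)@n)<.006)&(t>.15*s)&(t<.85*s)
        l=cv2.fitLine(P[sel],cv2.DIST_HUBER,0,.01,.01).ravel(); res.append(l)
    C=[]
    for i in range(4):
        l,k=res[i],res[(i+1)%4]; A=np.array([[l[0],-k[0]],[l[1],-k[1]]]); s=np.linalg.solve(A,k[2:]-l[2:]); C.append(l[2:]+s[0]*l[:2])
    return np.array(C),[np.degrees(np.arctan2(l[1],l[0])) for l in res]
if __name__=="__main__":
    for n,roi,z in [("w2",(235,75,405,250),.06),("w3",(250,85,405,250),.02)]:
        C,a=quad(load(n),roi,z); print(n,C.round(4).tolist(),"c",C.mean(0).round(4),np.round(a,2),[round(float(np.linalg.norm(C[i]-C[i-1])),4) for i in range(4)])
    # parallels and ring by hand px
    f=load("w2"); g=lambda p,z,s,o: onz(f,o[0]+p[0]/s,o[1]+p[1]/s,z)[:2].round(4)
    for p in [(110,237),(294,226),(125,404),(303,393),(495,212),(497,381)]: print("st",p,g(p,.084,3.314,(235,75)))
    for p in [(386,297),(293,208),(314,427),(404,278),(404,330),(391,314)]: print("cheek",p,g(p,.098,3.314,(235,75)))
    f=load("w3")
    for p in [(132,231),(415,206),(148,400),(424,376)]: print("so",p,g(p,.044,3.742,(255,90)))
    for p in [(288,305),(212,305),(365,300),(289,225),(289,385)]: print("ring",p,g(p,.054,3.742,(255,90)))
    print("gb",g((193,95),.05,3.742,(255,90)))
E
python3 m.py
```

```text
w2 [[0.5436000227928162, -0.34459999203681946], [0.7228000164031982, -0.33379998803138733], [0.713699996471405, -0.18459999561309814], [0.5489000082015991, -0.19470000267028809]] c [ 0.6322 -0.2644] [ 87.97   3.46 -86.49   3.53] [0.1499, 0.1796, 0.1495, 0.1651]
w3 [[0.5800999999046326, 0.15029999613761902], [0.7193999886512756, 0.16249999403953552], [0.7067000269889832, 0.31200000643730164], [0.5666999816894531, 0.2994999885559082]] c [0.6432 0.2311] [-84.9    5.   -85.14   5.1 ] [0.1499, 0.1399, 0.1501, 0.1405]
st (110, 237) [ 0.5855 -0.2443]
st (294, 226) [ 0.6371 -0.2414]
st (125, 404) [ 0.5882 -0.2912]
st (303, 393) [ 0.6398 -0.288 ]
st (495, 212) [ 0.6934 -0.2374]
st (497, 381) [ 0.6958 -0.2845]
cheek (386, 297) [ 0.662  -0.2607]
cheek (293, 208) [ 0.6368 -0.2374]
cheek (314, 427) [ 0.6427 -0.2961]
cheek (404, 278) [ 0.6668 -0.2556]
cheek (404, 330) [ 0.6671 -0.2695]
cheek (391, 314) [ 0.6635 -0.2652]
so (132, 231) [0.6023 0.2505]
so (415, 206) [0.6814 0.2572]
so (148, 400) [0.6059 0.2032]
so (424, 376) [0.6852 0.21  ]
ring (288, 305) [0.6458 0.2303]
ring (212, 305) [0.6248 0.2304]
ring (365, 300) [0.667  0.2317]
ring (289, 225) [0.646  0.2518]
ring (289, 385) [0.6462 0.2084]
gb [0.6201 0.286 ]
```

```bash
python3 - <<'E'
from h import *
w=load("w1")
px=lambda x,y:(60+x/3,130+y/3)
r1,r2=onz(w,*px(152,315),.056),onz(w,*px(296,281),.056); tip=onz(w,*px(590,203),.003); hb=onz(w,*px(478,231),.003)
g=(r1+r2)/2; d=r2-r1; print(g,np.linalg.norm(d),np.degrees(np.arctan2(d[1],d[0])),tip,np.linalg.norm((tip-g)[:2]),np.degrees(np.arctan2(*(tip-g)[1::-1])),"heel",np.linalg.norm(tip-hb))
th=np.arctan2(*(tip-g)[1::-1])
for nm,p,y in [("lift",[g[0],g[1],.16],th),("soak",[.549,.222,.1],np.radians(5.05)),("stage",[.50,-.275,.15],np.radians(3.5)),("stage2",[.54,-.271,.1],np.radians(3.5))]:
    for k in (-1,1):
        q=env.inverse_kinematics(p,Rd(y+k*np.pi/2)); print(nm,k,None if q is None else np.round(q,2))
R=Rd(th-np.pi/2)
env.move_pose([g[0],g[1],.17],R); env.hold(.3); grab("wrist","w4"); print(env.get_time())
E
```

```text
[0.46166268 0.00099667 0.056     ] 0.05226555720637595 12.65247278330879 [0.5760924 0.0263856 0.003    ] 0.11721245187155692 12.509765539031092 heel 0.04429760485412701
lift -1 [-0.24 -0.16  2.07 -0.    1.24  1.11]
lift 1 [-0.24 -0.16  2.07 -0.    1.24 -2.03]
soak -1 [ 0.19  0.23  1.78 -0.    1.13  1.68]
soak 1 [ 0.19  0.23  1.78 -0.    1.13 -1.47]
stage -1 [-0.7   0.12  1.81 -0.    1.21  0.81]
stage 1 [-0.7   0.12  1.81 -0.    1.21 -2.33]
stage2 -1 [-0.65  0.25  1.75 -0.    1.14  0.86]
stage2 1 [-0.65  0.25  1.75 -0.    1.14 -2.28]
5.4
```

View pics/w4.png

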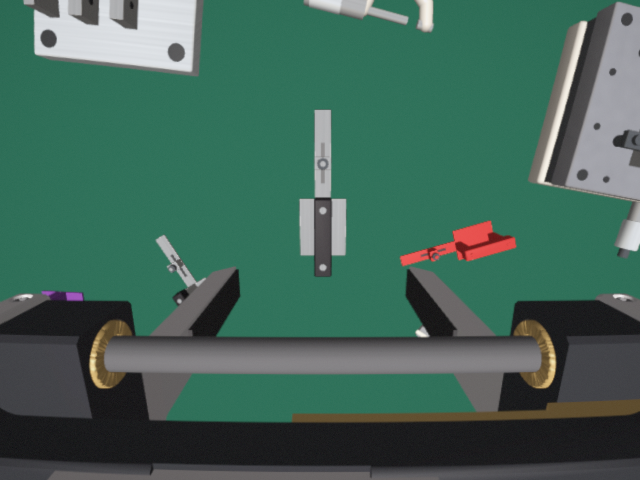

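The lifter is centred: tip at (322,110), handle rivets at (322,211) and (322,268). Zooming in for the heel.

```bash
python3 - <<'E'
from h import *
f=load("w4"); b=cv2.cvtColor(f["frame"],cv2.COLOR_RGB2BGR)[100:285,270:375]
cv2.imwrite("pics/w4z.png",cv2.resize(b[:110],None,fx=5,fy=5,interpolation=cv2.INTER_CUBIC))
for n,p,z in [("r1",(322,211),.056),("r2",(322.5,268),.056),("tip",(322.5,110),.003)]: print(n,onz(f,*p,z).round(4))
E
```

```text
r1 [0.4858 0.007  0.056 ]
r2 [ 0.4349 -0.0047  0.056 ]
tip [0.5748 0.0263 0.003 ]
```

View pics/w4z.png

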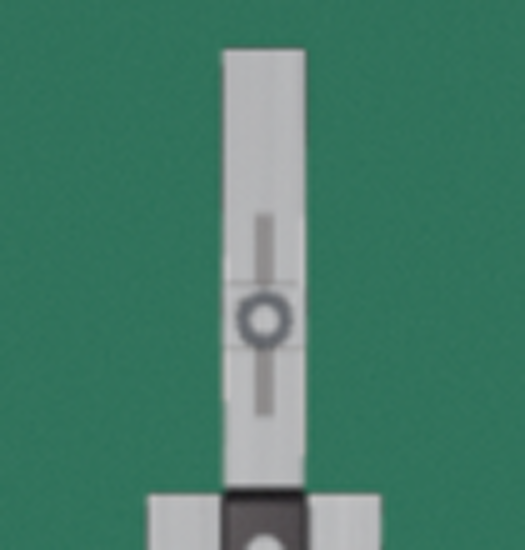

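```bash
python3 - <<'E'
from h import *
f=load("w4"); t=onz(f,322.5,109.8,.003)
for z in (.003,.019): print(np.linalg.norm((onz(f,322.5,156.4,z)-t)[:2]))
th=np.radians(12.6); R=Rd(th-np.pi/2); g=np.array([.4607,.0012])
env.servo_line([*g,.080],rate=.2,orientation=R)
print(env.servo_line([*g,.028],rate=.08,guard=6), env.get_tool_pos())
env.gripper_close(f_grip=60); env.hold(.3)
print(env.get_gripper_width(),env.get_wrist_force(),env.get_time())
env.servo_line([*g,.10],rate=.08); env.hold(.3)
print(env.get_gripper_width(),env.get_wrist_force(),env.get_wrist_torque(),env.get_time(),env.get_tool_pos(),env.grasp_offset)
grab("wrist","w5");grab("side","d5");grab("scene","s5")
E
```

```text
0.044155776302447984
0.04435136024196827
False [0.46114455 0.00109685 0.02839661]
0.015605400863388706 [-1.29701886 -1.02143127 -0.01337217] 8.2833
0.01558469141563033 [ 0.60361965 -0.38565542 -2.2505372 ] [ 0.03908321  0.0676274  -0.00920436] 9.6333 [0.46048249 0.00127672 0.0996491 ] 0.0188
```

View pics/w5.png

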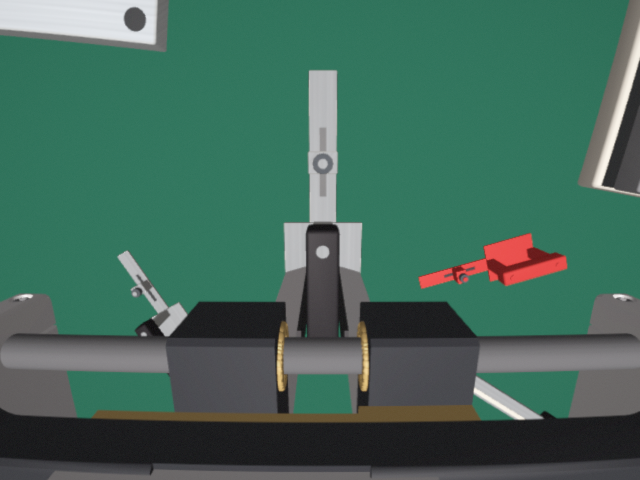

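View pics/d5.png

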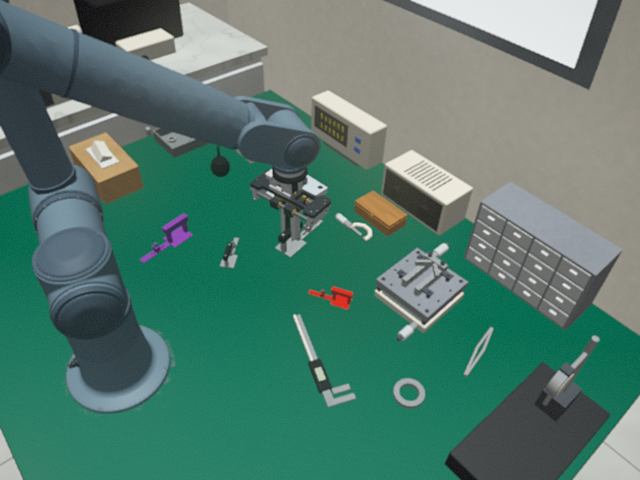

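```bash
python3 - <<'E'
from h import *
f=load("w5"); th=np.radians(12.6)
# tip: intersection of ray with vertical plane thru grip axis at 117 ahead
im=f["frame"].astype(int)
col=im[60:85,322]; print(col[:, :].tolist())
for v in (70,71,72):
    o,d=ray(f,322.5,v); u=np.array([np.cos(th),np.sin(th),0]); g=env.get_tool_pos(); k=(.117-(o-g)@u)/(d@u); p=o+k*d; print(v,p, "underside by TCP", g[2]-.0284)
w=load("w3")
for p in [(75,285),(100,262),(145,222),(85,255),(120,270)]: print(p,onz(w,*p,.02).round(3), onz(w,*p,.05).round(3))
E
```

```text
[[50, 118, 94], [50, 118, 94], [51, 117, 94], [50, 118, 94], [52, 119, 96], [51, 119, 96], [48, 117, 93], [51, 118, 95], [53, 119, 95], [70, 123, 103], [140, 154, 147], [179, 182, 182], [184, 185, 187], [185, 185, 187], [184, 184, 186], [185, 185, 187], [183, 183, 186], [184, 185, 186], [185, 185, 187], [184, 185, 187], [184, 185, 186], [184, 185, 187], [183, 184, 186], [184, 185, 187], [183, 184, 186]]
70 [0.5748281  0.02678772 0.07335426] underside by TCP 0.07150324854158796
71 [0.57482802 0.02678805 0.07116321] underside by TCP 0.07150324854158796
72 [0.57482795 0.02678839 0.06892279] underside by TCP 0.07150324854158796
(75, 285) [0.326 0.093 0.02 ] [0.35  0.104 0.05 ]
(100, 262) [0.363 0.123 0.02 ] [0.384 0.132 0.05 ]
(145, 222) [0.426 0.172 0.02 ] [0.442 0.177 0.05 ]
(85, 255) [0.346 0.132 0.02 ] [0.368 0.14  0.05 ]
(120, 270) [0.387 0.112 0.02 ] [0.406 0.122 0.05 ]
```

```bash
cat >> h.py <<'E'
GO=.0284
TH_SO=np.radians(5.05); P_SO=np.array([.6458,.2306])
TH_ST=np.radians(3.5); P_ST=np.array([.6340,-.2648])
def so(s,und): return [*(P_SO+s*np.array([np.cos(TH_SO),np.sin(TH_SO)])),und+GO]
def st(s,und): return [*(P_ST+s*np.array([np.cos(TH_ST),np.sin(TH_ST)])),und+GO]
E
python3 - <<'E'
from h import *
R=Rd(TH_SO-np.pi/2)
env.move_pose(so(-.152,.085),R); env.hold(.2)
f=grab("wrist","w6"); print(env.get_tool_pos(),so(-.152,.085),env.get_time())
for s in (-.035,0): print(proj(f,[*so(s,0)[:2],.044]))
E
```

```text
[0.49459478 0.2160906  0.11338653] [np.float64(0.4943900243211674), np.float64(0.21722019189467548), 0.1134] 10.9167
[320.36407716  86.64825046]
[320.15510789  31.33651363]
```

View pics/w6.png

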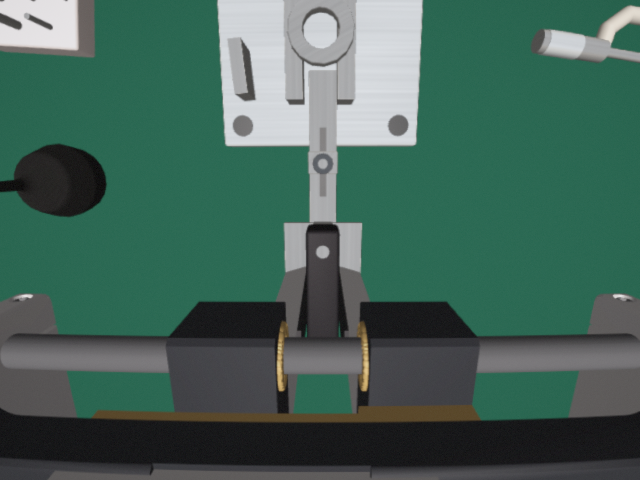

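```bash
python3 - <<'E'
from h import *
R=Rd(TH_SO-np.pi/2)
for i in range(3): env.hold(.1); print(env.get_tool_pos(),env.get_wrist_force())
print(env.get_tcp_rot().round(4).tolist(),R.round(4).tolist())
env.servo_line(so(-.152,.08),rate=.05,orientation=R)
for i in range(3): env.hold(.1); print(env.get_tool_pos(),env.get_wrist_force())
print(env.get_time())
E
```

```text
[0.49454534 0.21645243 0.11342286] [ 0.5515223   0.72169628 -2.55185754]
[0.49448421 0.21677288 0.11342216] [ 0.61869231 -0.08780991 -1.18942456]
[0.49443904 0.21701588 0.11342294] [-0.65348446  0.85635662 -1.8764122 ]
[[0.0877, -0.9961, 0.0], [-0.9961, -0.0877, 0.0], [-0.0, -0.0, -1.0]] [[0.088, -0.9961, 0.0], [-0.9961, -0.088, 0.0], [0.0, 0.0, -1.0]]
[0.49429473 0.21724113 0.10823933] [-1.12036335  0.34065927 -2.72339404]
[0.49441994 0.21727288 0.10842279] [ 0.66536572 -0.08053733 -1.45043067]
[0.49446821 0.21725897 0.10849054] [-0.39950568 -0.02455242 -2.16593376]
11.7667
```

```bash
python3 - <<'E'
from h import *
print(env.servo_line(so(-.152,.035),rate=.06,guard=6)); env.hold(.2)
print(env.servo_line(so(-.12,.035),rate=.04,guard=5)); grab("wrist","w7")
print(env.servo_line(so(-.0933,.035),rate=.03,guard=5)); env.hold(.3)
f=grab("wrist","w8");grab("scene","s8");grab("side","d8"); print(env.get_tool_pos(),so(-.0933,.035),env.get_wrist_force(),env.get_time())
E
```

```text
False
False
False
[0.55284539 0.22241083 0.06342848] [np.float64(0.552862166244506), np.float64(0.22238726252482383), 0.06340000000000001] [ 0.32647242 -0.1728353  -1.56548474] 15.3583
```

View pics/w8.png

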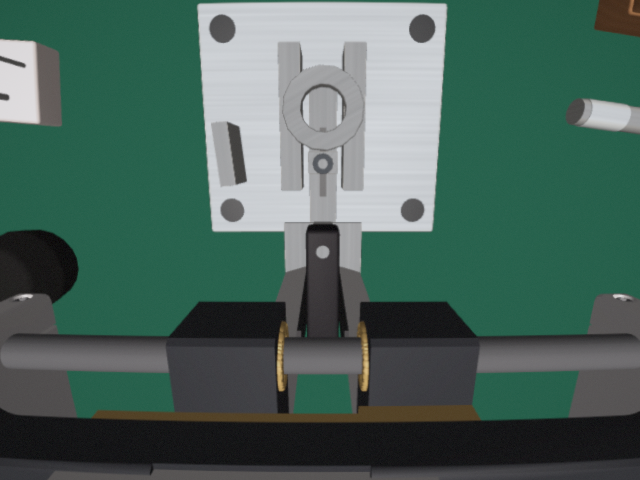

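```bash
python3 - <<'E'
from h import *
f=load("w8"); b=cv2.cvtColor(f["frame"],cv2.COLOR_RGB2BGR)[55:185,270:375]
cv2.imwrite("pics/w8z.png",cv2.resize(b,None,fx=4.5,fy=4.5,interpolation=cv2.INTER_CUBIC))
E
```

```text
(no output)
```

View pics/w8z.png

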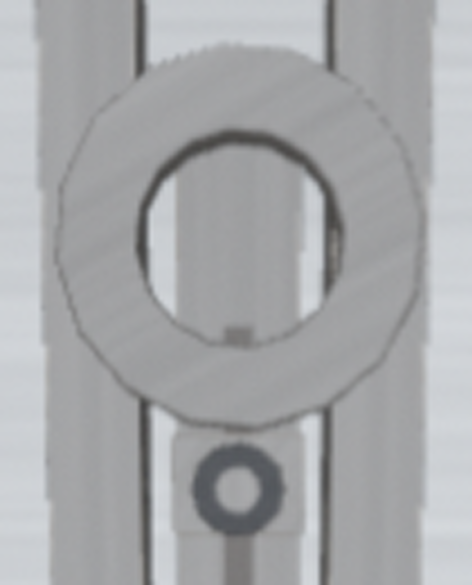

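The ring is against the heel and centred. Nudging 1 mm further and lifting.

```bash
python3 - <<'E'
from h import *
env.servo_line(so(-.0923,.035),rate=.01,guard=5)
env.servo_line(so(-.0923,.048),rate=.015); 
env.servo_line(so(-.0923,.085),rate=.03); env.hold(.4)
f=grab("wrist","w9");grab("side","d9");grab("scene","s9"); print(env.get_tool_pos(),so(-.0923,.085),env.get_wrist_force(),env.get_wrist_torque(),env.get_gripper_width(),env.get_time())
d=load("d9");b=cv2.cvtColor(d["frame"],cv2.COLOR_RGB2BGR)[130:230,230:350]
w=cv2.cvtColor(f["frame"],cv2.COLOR_RGB2BGR)[0:240,200:440]
cv2.imwrite("pics/9z.png",np.hstack([cv2.resize(w,(400,400)),cv2.resize(b,(400,400))]))
E
```

```text
[0.5538767  0.22247341 0.11340531] [np.float64(0.553858284505551), np.float64(0.22247528757814833), 0.1134] [ 0.34117562 -0.08932053 -1.95267491] [0.03527159 0.24295425 0.01253526] 0.01563349133944759 18.5583
```

View pics/9z.png

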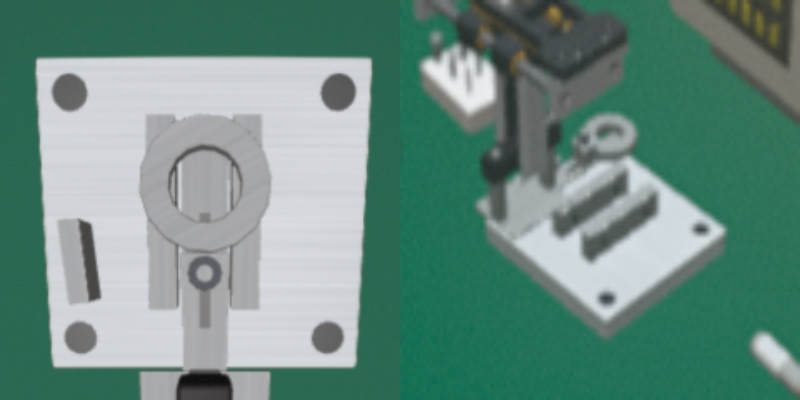

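The ring is clear and level on the tongue. Carrying to above the stage.

```bash
python3 - <<'E'
from h import *
R=Rd(TH_ST-np.pi/2)
env.servo_line(st(-.1098,.12),rate=.11,orientation=R); env.hold(.5)
f=grab("wrist","w10"); grab("side","d10"); print(env.get_tool_pos(),st(-.1098,.12),env.get_wrist_force(),env.get_time())
w=cv2.cvtColor(f["frame"],cv2.COLOR_RGB2BGR)[0:240,200:440]
cv2.imwrite("pics/10z.png",cv2.resize(w,(600,600),interpolation=cv2.INTER_CUBIC))
E
```

```text
[ 0.5243966  -0.27149452  0.14839084] [np.float64(0.524404799133279), np.float64(-0.27150312964092727), 0.1484] [ 0.41590484 -0.13527196 -2.50090311] 23.8167
```

View pics/10z.png

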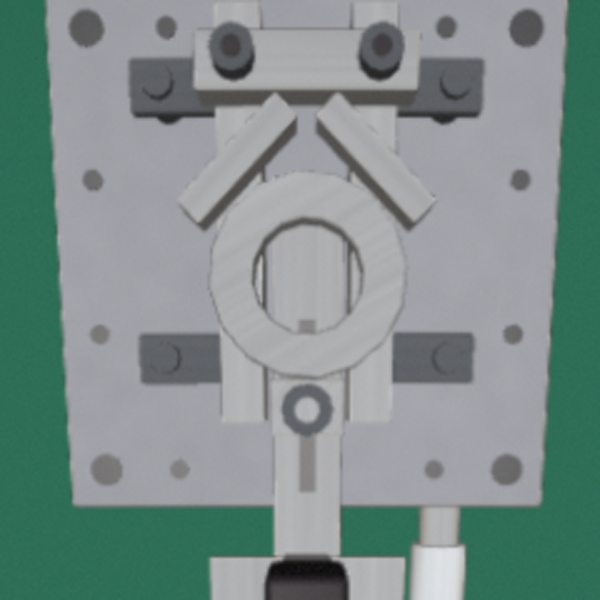

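Well centred: slot midline and tongue are both at about x=307 in the crop, and the ring is still against the heel. Lowering gently.

```bash
python3 - <<'E'
from h import *
env.servo_line(st(-.1098,.088),rate=.04)
print(env.servo_line(st(-.1098,.076),rate=.012,guard=5)); env.hold(.3)
f=grab("wrist","w11"); grab("side","d11"); print(env.get_tool_pos(),st(-.1098,.076),env.get_wrist_force(),env.get_time())
w=cv2.cvtColor(f["frame"],cv2.COLOR_RGB2BGR)[0:240,200:440]
cv2.imwrite("pics/11z.png",cv2.resize(w,(600,600),interpolation=cv2.INTER_CUBIC))
E
```

```text
False
[ 0.52442521 -0.27152066  0.10444236] [np.float64(0.524404799133279), np.float64(-0.27150312964092727), 0.10439999999999999] [-0.8360119   0.24615706 -2.00586413] 26.3167
```

View pics/11z.png

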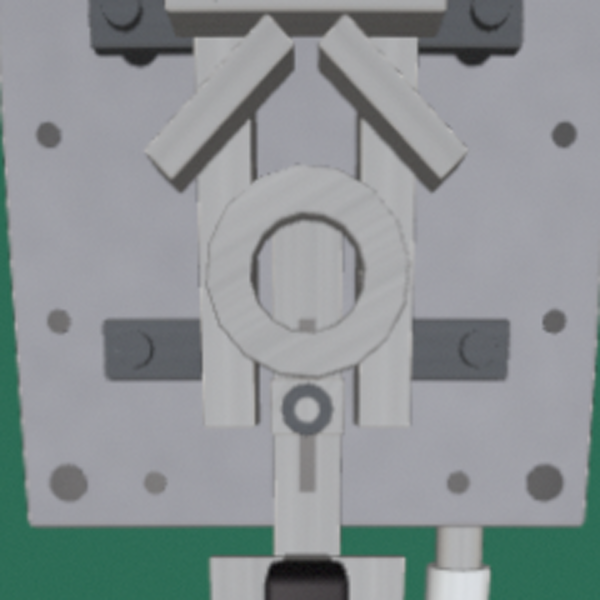

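```bash
cat >> h.py <<'E'
U=np.array([np.cos(TH_ST),np.sin(TH_ST),0])
def fx(n=6,dt=.02):
    a=[]
    for _ in range(n): env.hold(dt); a.append(env.get_wrist_force()@U)
    return float(np.mean(a)),float(np.std(a))
E
python3 - <<'E'
from h import *
print([round(float(env.get_wrist_force()@U),2) for _ in range(6)])
print("base",fx(10))
print(env.servo_line(st(-.1005,.076),rate=.015,guard=3),fx(10),env.get_time(), (env.get_tool_pos()[:2]-P_ST)@U[:2])
E
```

```text
[-0.82, -0.82, -0.82, -0.82, -0.82, -0.82]
base (-0.3615211828652551, 0.6050904513625108)
False (0.27334583013713426, 0.6145021617176907) 27.4167 -0.10053084753921183
```

```bash
cat > press.py <<'E'
from h import *
import sys,json
s=float(sys.argv[1]); step=float(sys.argv[2]); lim=float(sys.argv[3]); n=int(sys.argv[4]); k=int(sys.argv[5]) if len(sys.argv)>5 else 6
for i in range(n):
    s+=step
    env.servo_line(st(s,.076),rate=.01,guard=2.5)
    m,sd=fx(k); print(round(s,5),round((env.get_tool_pos()[:2]-P_ST)@U[:2],5),round(m,2),round(env.get_time(),2))
    if m<lim: break
E
python3 press.py -.1005 .0005 -1.2 10
```

```text
-0.1 -0.10003 0.04 27.77
-0.0995 -0.09949 -0.06 28.12
-0.099 -0.09898 -0.34 28.47
-0.0985 -0.09846 0.06 28.82
-0.098 -0.09797 -0.28 29.17
-0.0975 -0.09747 -0.1 29.52
-0.097 -0.097 -0.62 29.87
-0.0965 -0.09655 -0.35 30.22
-0.096 -0.09604 -0.81 30.57
-0.0955 -0.09549 -0.54 30.92
```

```bash
python3 press.py -.0955 .0003 -1.6 8; python3 - <<'E'
from h import *
f=grab("wrist","w12")
w=cv2.cvtColor(f["frame"],cv2.COLOR_RGB2BGR)[0:240,200:440]
cv2.imwrite("pics/12z.png",cv2.resize(w,(600,600),interpolation=cv2.INTER_CUBIC))
E
```

```text
-0.0952 -0.0952 -0.82 31.27
-0.0949 -0.09507 -2.69 31.62
```

View pics/12z.png

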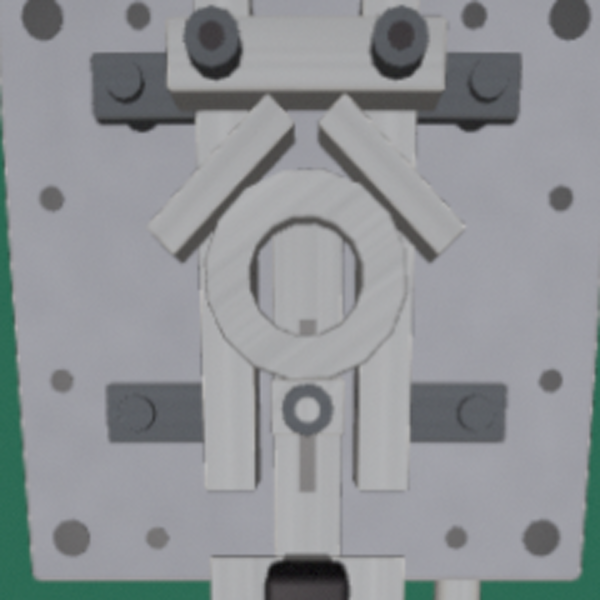

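Seated visually against both cheeks. Easing up to about 4 N in small steps.

```bash
python3 press.py -.0949 .0 -9 1 15; python3 press.py -.0949 .0001 -3.9 4 10
```

```text
-0.0949 -0.09502 -3.45 32.17
-0.0948 -0.09495 -4.31 32.58
```

```bash
python3 - <<'E'
from h import *
for i in range(4): print(fx(8,.025),env.get_time())
print(env.get_wrist_force(),(env.get_tool_pos()[:2]-P_ST)@U[:2])
E
```

```text
(-4.753484039770784, 0.5010148485118908) 32.7833
(-4.60134841548716, 0.44336338008613474) 32.9833
(-5.0241250403286095, 0.3361697256464771) 33.1833
(-4.79730270299335, 0.5242091101459334) 33.3833
[-4.49760542 -0.40352841  0.21398995] -0.09491235369069236
```

```bash
python3 - <<'E'
from h import *
env.servo_line(st(-.099,.076),rate=.01); env.hold(.1)
env.servo_line(st(-.185,.076),rate=.06); env.hold(.2)
env.servo_line(st(-.185,.11),rate=.1)
f=grab("wrist","w13");grab("scene","s13"); d=grab("side","d13"); print(env.get_wrist_force(),env.get_time())
w=cv2.cvtColor(f["frame"],cv2.COLOR_RGB2BGR)[0:200,200:440]
b=cv2.cvtColor(d["frame"],cv2.COLOR_RGB2BGR)[230:350,370:480]
cv2.imwrite("pics/13z.png",np.hstack([cv2.resize(w,(420,420)),cv2.resize(b,(380,420))]))
E
```

```text
[-0.37294078  0.26703681 -3.001448  ] 36.475
```

View pics/13z.png

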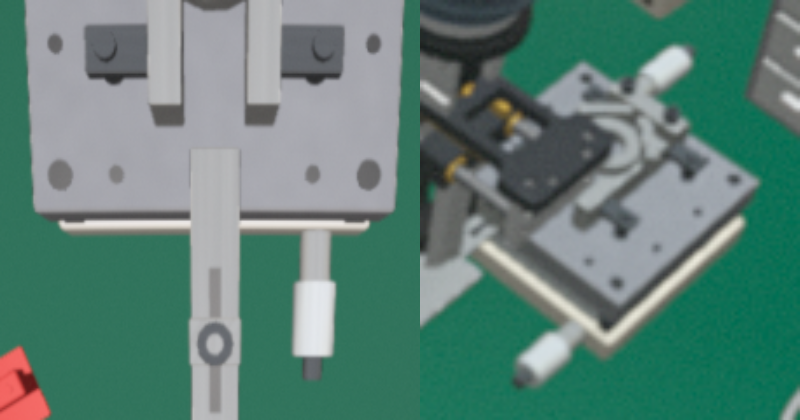

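The ring stayed in the V and the lifter is out. Setting the lifter back where it came from.

```bash
python3 - <<'E'
from h import *
R=Rd(np.radians(12.6)-np.pi/2); g=[.4607,.0012]
env.servo_line([*g,.12],rate=.12,orientation=R); env.hold(.3)
env.servo_line([*g,.036],rate=.06)
print(env.servo_line([*g,.0280],rate=.012,guard=4)); env.hold(.4)
print(env.get_tool_pos(),env.get_wrist_force())
env.let_go(); env.hold(.3)
env.servo_line([*g,.15],rate=.1)
env.move_pose([.55,-.12,.25],Rd(0)) ; env.hold(.4)
f=grab("wrist","w14");s=grab("scene","s14"); d=grab("side","d14"); print(env.get_time())
b=cv2.cvtColor(d["frame"],cv2.COLOR_RGB2BGR)[230:350,370:480]
c=cv2.cvtColor(s["frame"],cv2.COLOR_RGB2BGR)[210:330,150:260]
cv2.imwrite("pics/14z.png",np.hstack([cv2.resize(c,(400,436)),cv2.resize(b,(400,436))]))
E
```

```text
True
[0.46047392 0.00116161 0.02793012] [ 0.43493677 -0.17781976  6.62210717]
46.7167
```

View pics/14z.png

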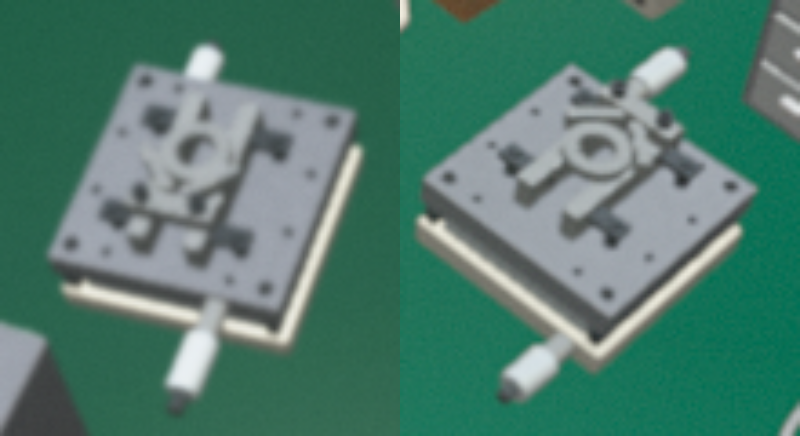

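View pics/d14.png

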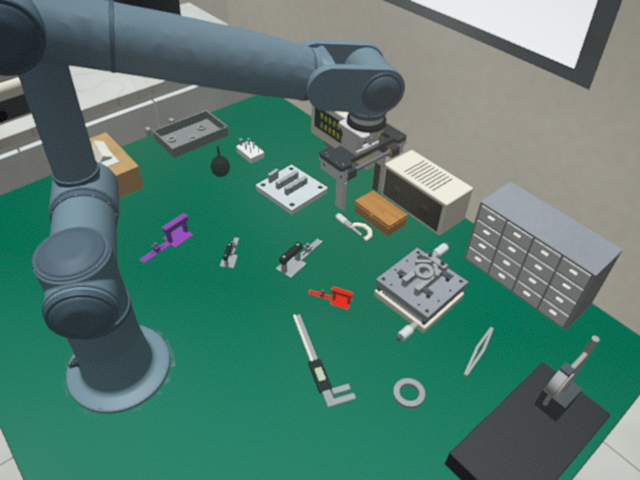

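View pics/w14.png

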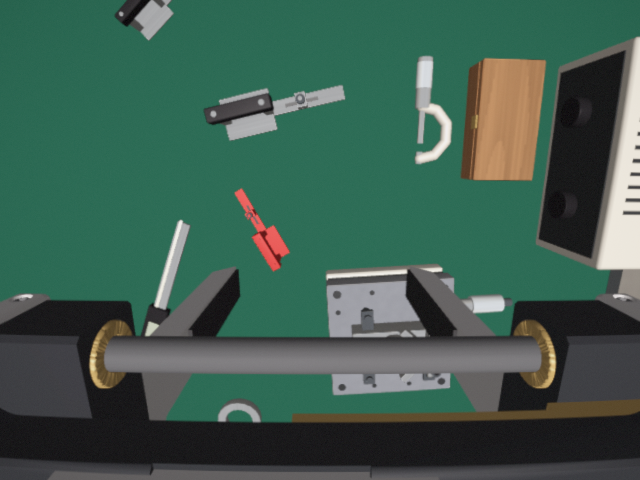

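The ring sits in the V and the lifter lies on the bench. One overhead check of the seat before handing in.

```bash
python3 - <<'E'
from h import *
env.move_pose([.63,-.325,.23],Rd(0)); env.hold(.3); f=grab("wrist","w15"); print(env.get_time())
x0,y0,x1,y1=270,100,400,220
cv2.imwrite("pics/15z.png",cv2.resize(cv2.cvtColor(f["frame"],cv2.COLOR_RGB2BGR)[y0:y1,x0:x1],None,fx=4.8,fy=4.8,interpolation=cv2.INTER_CUBIC))
print(proj(f,[*P_ST,.094]))
E
```

```text
47.95
[325.8395529  169.17819466]
```

View pics/15z.png

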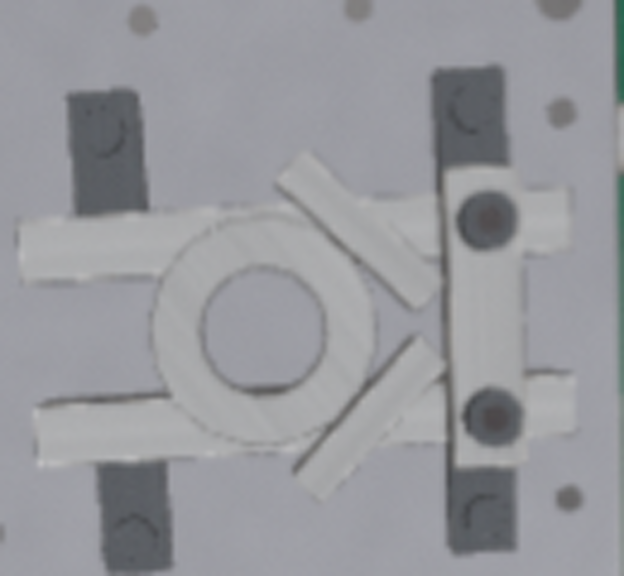

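The ring (centre at about (263,327) in the crop) touches both cheeks and lies flat across the parallels. Handing in.

```bash
python3 - <<'E'
from h import *
env.hand_in(); print(env.get_time())
E
```

```text
the job is handed in; nothing more can be done
the job is handed in; nothing more can be done
```

I handed the job in at about 48 s of the 64 s allowed. The ring is seated in the V-stop and the lifter is back on the bench. The system gave no verdict, so this rests on my own checks.

**What I did:**
- I took the larger black lifter by its handle at 60 N and slid the tongue under the ring until the heel met it.
- I lifted the ring level, carried it to the stage and lowered it onto the parallels.
- I pushed until the force rose and held the ring in the V for over a second. The wrist force read about 4.3 to 5.0 N, including roughly 0.3 N of sensor offset. I aimed a little under 5 N because the two cheek forces could add up to about 1.4 times the push.
- I drew the lifter out and set it down flat where it had been lying, then let go.

**Last checks:**
- **Ring:** from above it lies flat and touches both cheeks. Its centre was within about 1 mm of my estimate of the stop.
- **Lifter:** the side and wrist views show it lying free on the bench. I judged it flat by eye and by the set-down height, which read within 0.5 mm of the grasp height.
- **Bystanders:** none looked moved in the final views. I did not measure them one by one.
- **Disagreements:**
  - The wrist force is noisy, about 0.6 N per reading, so I used averages.
  - The cheek tips measured about 27 mm to each side, against the listed 23. This lies on the same 45-degree lines, so the seat position is not affected.

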